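Feel along the copper track of a sprung test board

TASK

Check the copper track on the sprung test board by touch: with the gripper shut and the fingers pointing straight down, press lightly on the square pad and run the fingertips along the track, round both bends, to the round pad, without lifting off or straying from the track on the way. Press just enough that the board sinks a few millimetres, and never push it down to its stop. Finish holding: stay on the round pad with the board still lightly pressed down, and leave the weight, bottle and screwdriver alone.

Things in the scene. Friction and masses are not known exactly. Their poses are not given: they have to be found in the camera images.
- stand: Test stand, fixed to the bench: dark red-brown wooden base 250 x 220 x 18 mm carrying a sprung test board. Origin: on the bench top (underside of the base), directly below the middle of the track; z up. In its own axes the base spans x -125..125 and y -75..145 mm; the board spans x -110..110, y -60..60 mm and its flat top is 56 mm above the bench when not pressed. The stand may be turned any way round.
- board (a joint): How far the test board (220 x 120 x 12 mm, dark green laminate on aluminium) is pressed down, in m: 0 = fully up, 0.015 = hard against its lower stop. It moves only straight down, without tilting, and springs back. It starts to move at about 1.5 N and takes about 0.5 N more for each mm, wherever it is pressed.
- track_0 (a point): Point on the centre line of the copper track, at the square pad, on the board's top surface (x -85, y -30 mm in the stand's axes; 56 mm above the bench while the board is up). Start of the track: a flat copper square 28 x 28 mm. The track is flat copper 12 mm wide, flush with the board to within 0.4 mm; it runs straight from each track point to the next.
- track_1 (a point): Point on the centre line of the copper track, at the middle of the first straight, on the board's top surface (x -55, y -30 mm in the stand's axes; 56 mm above the bench while the board is up).
- track_2 (a point): Point on the centre line of the copper track, at the first bend, on the board's top surface (x -25, y -30 mm in the stand's axes; 56 mm above the bench while the board is up).
- track_3 (a point): Point on the centre line of the copper track, at the middle of the slanting stretch, on the board's top surface (x 0, y 0 mm in the stand's axes; 56 mm above the bench while the board is up).
- track_4 (a point): Point on the centre line of the copper track, at the second bend, on the board's top surface (x 25, y 30 mm in the stand's axes; 56 mm above the bench while the board is up).
- track_5 (a point): Point on the centre line of the copper track, at the middle of the last straight, on the board's top surface (x 55, y 30 mm in the stand's axes; 56 mm above the bench while the board is up).
- track_6 (a point): Point on the centre line of the copper track, at the round pad, on the board's top surface (x 85, y 30 mm in the stand's axes; 56 mm above the bench while the board is up). End of the track: a flat copper disc 24 mm across.
- weight: Loose brass weight with a knob, 32 mm across, 40 mm tall, 0.18 kg, standing on the wooden base beside the board, 105 to 121 mm from the track's middle along the stand's y. Origin at the centre of its underside. Not part of the job.
- solvent: Loose white plastic bottle with grey cap, 42 mm across, 85 mm tall, standing on the bench beside the stand. Origin at the centre of its underside. Not part of the job.
- driver: Loose screwdriver, 170 mm long, lying on the bench beside the stand, along its own x with the handle to -x. Origin at its middle on the bench. Not part of the job.

How it is judged:
By the outcome, as a careful person would: the job done as asked, in the order asked, and still so for the second after the job is handed in, while the arm keeps its last pose, push and grip.
It also fails if it takes over 43 s, if anything falls off the work surface, if the arm or the gripper's body presses on something with over 40 N, if the wrist force passes 120 N, or if a joint passes its speed limit or range.

ROBOT

A 6-joint arm with a two-finger parallel gripper is mounted at the origin on the work surface. World frame = base frame: x ahead of the robot, y to its left, z up, the work surface at z = 0. Lengths are in m, angles in rad, forces in N, time in s.
With the tool pointing down it reaches from about 0.425 to 0.95 m from the base axis. Payload 3.5 kg.
Tool frame: the origin (TCP) lies at the very end of the fingers, on their centre line; the grasp point (between the pads) lies r.tcp_to_grasp behind it (r.tcp_to_grasp is the distance from the TCP to the grasp point, in m); z points along the fingers, y is the line along which they close (so a half turn about z gives the same grasp; the last joint's range is limited). The gripper opens to 85 mm and grips with 20 to 120 N. Pads are 22 mm wide; open, the fingers measure 114 mm over their backs; the gripper's body (76 mm by 85 mm) begins 54 mm behind the grasp point. The pads swing forward as they close: fully open they stand 13 mm farther back than shut.
Start: joints at [0.958, 0.286, 1.577, -0, 1.279, -0.15], TCP at [0.301, 0.604, 0.231] pointing down, gripper open.
Joint ranges: [-2.77, 2.77], [-0.9, 2.22], [0.21, 2.48], [-1.53, 4.67], [0.24, 2.81], [-2.84, 2.84]. Speed limits (rad/s): [2.79, 2.79, 3.14, 3.14, 3.14, 3.14].

INTERFACE

Orientations are given as a unit quaternion [w, x, y, z].
In Python, from workcell import r, vision, ticket gives the robot as it stands.
- The arm moves only by the tool move_arm, never from a script. Its argument "deltas" is one flat list of numbers, 5 for each row, row after row: the shift along the world's x, y, z in units of 5 cm (1.0 is 5 cm), then the turn about the world's z in units of 0.12 rad (1.0 is 0.12 rad), then the opening, from -1 (shut) to 1 (fully open). A call has 1 to 8 rows; each row shifts and turns the commanded pose from where the row before left it; what a row does not reach is not made up. A row lasts 1/8 s, in which the tool goes at most 62.5 mm and 10.7 degrees, less where a joint would pass 70% of its speed; a pose out of reach is approached as far as the arm can. A call with a number of a shift or a turn outside -1 to 1 is refused whole. A call with a gripper value outside its range is refused whole. The fingers move at their own pace and stop on an object; "grip_force" is the grip in N (left out, the last holds). Time passes only in rows, so rows that do not move let the fingers close. It gives the time, the measured TCP pose, the force, the opening and the grip force at its end, in the units of the state.
- r.get_obs(): the state, without advancing time (a new reading comes with each control period).
- vision.grab_frame(name): name is "side" or "top" or "wrist"; returns the picture (480x640x3 uint8, red, green, blue); there is no depth.
- vision.camera_model(name): a dict with "fx", "fy", "cx", "cy" (pixels), "distortion" ([k1, k2, p1, p2, k3] as OpenCV has them; the pictures are not rectified), "camera_from_world" (4x4, takes a point from world to camera coordinates). Camera axes: x right, y up, looking along -z (the intrinsics and any distortion apply to the point x, -y, -z); pixel columns grow to the right and rows downward; lengths in m; the calibration is good to about 2 mm. A picture is of the moment at which its call begins: read the wrist's pose just before it. camera_model takes no time and is no camera call; for the wrist camera it gives the pose at the moment of the call.
- ticket.sign_off(): hands the job in; it is judged then, once.
The state is a dict: "clock": time; "q": joint angles; "joint_velocities": joint speeds; "joint_torque": joint torques, N m; "ee_pos": TCP position; "ee_rot": TCP orientation; "contact_force": force on the tool from outside, world axes, zero at the start; "moment": the same for the moment, N m; "opening": finger opening in m; "grasp_force": force on a finger pad.
Only numpy, scipy, OpenCV 4.12 (cv2) and the standard library are available. Lean on these libraries where they do the work, as an engineer would, in place of code of your own. Each camera call takes 0.05 s, during which the arm holds its last target. There are 200 camera calls.

## Working session

There is one attempt and no reset: what is moved stays moved. The work goes in short steps, Python scripts to look and compute and a tool call to move; the robot and the scene stay as the last step left them, time stands still between calls to the robot, and variables do not carry over. Pictures are saved under pics/ and viewed, at most 10 in all, crops included, and the job is handed in when it is done.

Besides the shell and the picture viewer there is one more tool, called after "Request:" as name(argument=value, ...) on one line, values as JSON. move_arm: Moves the arm, as the interface text tells. Shifts and turns lie within -1 to 1; 1 stands for 5 cm of shift or 0.12 rad of turn. Its arguments: {"type":"object","properties":{"deltas":{"type":"array"},"grip_force":{"type":"number"}},"required":["deltas"]}

```bash
mkdir -p pics; python3 - <<'E'
from workcell import r, vision
import cv2, numpy as np
o=r.get_obs();print(o,r.tcp_to_grasp)
ims=[vision.grab_frame(n) for n in("top","side")]
for n,i in zip(("top","side"),ims): cv2.imwrite(f'pics/{n}0.png',i[:,:,::-1])
print(vision.camera_model("top"))
E
```

```text
{'clock': 0.0, 'q': array([ 9.57994586e-01,  2.87204360e-01,  1.57820398e+00,  1.87216809e-05,
        1.27858860e+00, -1.50018924e-01]), 'joint_velocities': array([-0.00226463, -0.00011343,  0.00061887,  0.00077513, -0.00051598,
       -0.00094992]), 'joint_torque': array([-1.27347226e-03, -4.05979621e+01, -2.92628413e+01, -1.03498762e-04,
        5.71708355e-03, -7.16191181e-06]), 'ee_pos': array([0.30094077, 0.60345816, 0.22990677]), 'ee_rot': array([-4.55790450e-04,  2.29334540e-01,  9.73346918e-01, -1.11242249e-03]), 'contact_force': array([-0.47953164, -0.22139663, -0.29937493]), 'moment': array([-0.06268969, -0.00791802, -0.00367259]), 'grasp_force': 0.0, 'opening': 0.0853666842447064} 0.0187
{'fx': 448.54672496587744, 'fy': 448.54672496587744, 'cx': 319.92660774150113, 'cy': 238.19714172505093, 'distortion': array([0.01152446, 0.        , 0.        , 0.        , 0.        ]), 'camera_from_world': array([[ 0.02562313, -0.99953367,  0.01661034,  0.03753798],
       [ 0.99484457,  0.02712678,  0.097716  , -0.57859219],
       [-0.09812101,  0.01402092,  0.99507572, -0.72994068],
       [ 0.        ,  0.        ,  0.        ,  1.        ]])}
```

View pics/top0.png

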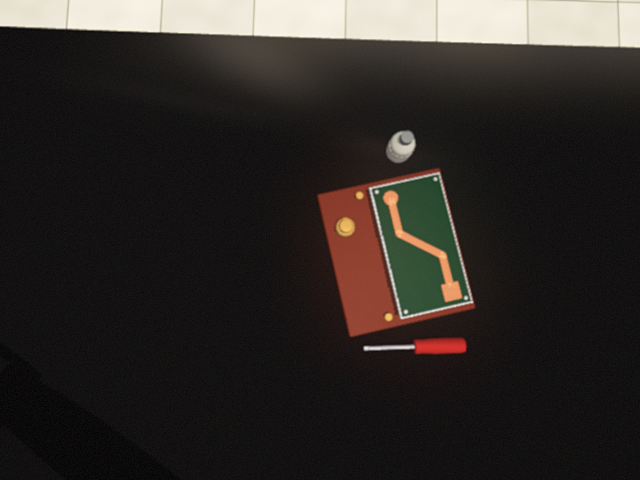

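View pics/side0.png

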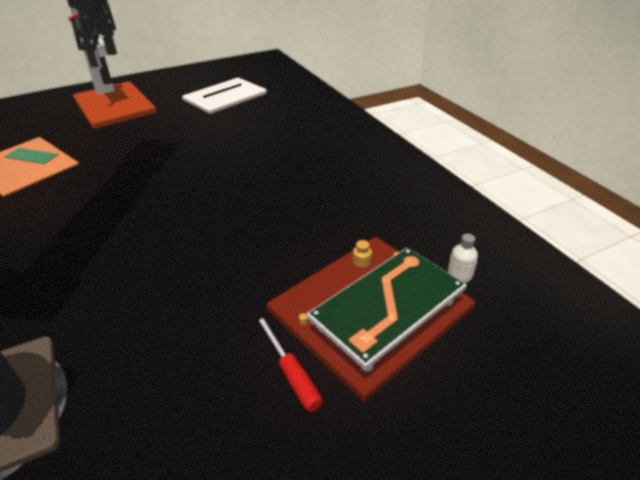

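The top view shows the board centred near (420,245), with the square pad at (451,291) and the round pad at (390,198). In the side view the square pad is at (363,340) and the round pad at (411,262). Next I'll cast the masks onto z=0.056.

```bash
cat > h.py <<'E'
import cv2, numpy as np
T=np.array([[-85,-30],[-55,-30],[-25,-30],[0,0],[25,30],[55,30],[85,30]])/1000
def cast(px,m,z):
    K=np.array([[m['fx'],0,m['cx']],[0,m['fy'],m['cy']],[0,0,1]])
    u=cv2.undistortPoints(np.float64(px).reshape(-1,1,2),K,m['distortion']).reshape(-1,2)
    M=m['camera_from_world'];R=M[:3,:3];c=-R.T@M[:3,3]
    d=np.c_[u[:,0],-u[:,1],-np.ones(len(u))]@R
    return (c+d*((z-c[2])/d[:,2])[:,None])[:,:2]
def measure(im,m,z=.056,roi=None):
    hsv=cv2.cvtColor(im,cv2.COLOR_RGB2HSV)
    g=cv2.inRange(hsv,(45,80,25),(90,255,255))
    if roi: 
        k=np.zeros_like(g);k[roi[1]:roi[3],roi[0]:roi[2]]=255;g&=k
    cs,_=cv2.findContours(g,cv2.RETR_EXTERNAL,cv2.CHAIN_APPROX_NONE)
    big=[c for c in cs if cv2.contourArea(c)>800]
    hull=cv2.convexHull(np.vstack(big))
    W=cast(hull,m,z)
    (cx,cy),(w,h),a=cv2.minAreaRect(np.float32(W*1000))
    ins=cv2.fillConvexPoly(np.zeros_like(g),hull,255)
    cop=cv2.inRange(hsv,(4,90,120),(22,255,255))&ins
    P=cast(np.argwhere(cop)[:,::-1],m,z)*1000
    th=np.deg2rad(a if w>h else a+90)
    best=min((th,th+np.pi),key=lambda t:((P-[cx,cy])@[np.cos(t),np.sin(t)]).mean())  # square pad heavier at -x
    R=np.array([[np.cos(best),-np.sin(best)],[np.sin(best),np.cos(best)]])
    L=(P-[cx,cy])@R
    # refine offset: straight stretches' and pads' centroids in stand axes
    s=L[(L[:,0]>-66)&(L[:,0]<-34)];e=L[(L[:,0]>34)&(L[:,0]<66)]
    sq=L[L[:,0]<-72];rd=L[L[:,0]>74]
    print('size',w,h,'centre',cx,cy,'yaw',np.rad2deg(best))
    for n,v in(('s',s),('e',e),('sq',sq),('rd',rd)): print(n,len(v),v.mean(0).round(1),v.min(0).round(1),v.max(0).round(1))
    return np.array([cx,cy])/1000,best,R
E
python3 - <<'E'
from h import *
from workcell import vision
for n,roi in(('top',None),('side',(260,200,500,400))):
    im=cv2.imread(f'pics/{n}0.png')[:,:,::-1].copy()
    c,th,R=measure(im,vision.camera_model(n),roi=roi)
    print((T@R.T+c).round(4).tolist())
E
```

```text
size 209.634033203125 109.89474487304688 centre 569.7866821289062 -110.4378433227539 yaw 14.169412612915039
s 170 [-50.1 -30.3] [-65.9 -37.4] [-34.1 -23.5]
e 167 [49.9 29.8] [34.1 22.9] [65.9 36.9]
sq 323 [-86.  -30.4] [-100.1  -45.3] [-72.1 -15.6]
rd 187 [85.4 29.8] [74.2 16.7] [97.8 42.4]
[[0.4947, -0.1603], [0.5238, -0.153], [0.5529, -0.1456], [0.5698, -0.1104], [0.5867, -0.0752], [0.6158, -0.0679], [0.6449, -0.0605]]
size 211.587646484375 109.6898422241211 centre 569.0574951171875 -110.26872253417969 yaw 14.252035140991211
s 188 [-50.3 -29.5] [-65.9 -36.7] [-34.  -22.2]
e 131 [49.8 30.5] [34.3 23.1] [65.4 37.9]
sq 379 [-86.4 -29.8] [-100.6  -44.7] [-72.  -14.3]
rd 136 [85.2 30.2] [74.3 17.4] [98.  42.9]
[[0.4941, -0.1603], [0.5231, -0.1529], [0.5522, -0.1455], [0.5691, -0.1103], [0.5859, -0.075], [0.615, -0.0677], [0.6441, -0.0603]]
```

Both views agree to within 1 mm: centre (0.5695,-0.1104), yaw 14.2°. I'll move across high up, closing the gripper on the way.

Request:
move_arm(deltas=[0.25,-1,0,0,-1,0.25,-1,0,0,-1,0.25,-1,0,0,-1,0.25,-1,0,0,-1,0.25,-1,0,0,-1,0.25,-1,0,0,-1,0.25,-1,0,0,-1,0.25,-1,0,0,-1], grip_force=20)

```text
clock: 1.1
ee_pos: [0.4012, 0.2024, 0.231]
ee_rot: [-0.0, 0.229, 0.973, -0.0]
contact_force: [0.5, -0.4, 0.0]
opening: -0.0003
grasp_force: 0.0
```

Request:
move_arm(deltas=[0.25,-0.8,0,0,-1,0.25,-0.8,0,0,-1,0.25,-0.8,0,0,-1,0.25,-0.8,0,0,-1,0.25,-0.8,0,0,-1,0.25,-0.8,0,0,-1,0,0,0,0,-1,0,0,0,0,-1])

```text
clock: 2.1
ee_pos: [0.4758, -0.0356, 0.2308]
ee_rot: [-0.001, 0.23, 0.973, 0.0]
contact_force: [0.3, 0.1, -0.8]
opening: 0.0001
grasp_force: 0.0
```

Request:
move_arm(deltas=[0.125,-0.83,0,0,-1,0.125,-0.83,0,0,-1,0.125,-0.83,0,0,-1,0,0,-0.7,0,-1,0,0,-0.7,0,-1,0,0,-0.7,0,-1,0,0,-0.5,0,-1,0,0,0,0,-1])

```text
clock: 3.1
ee_pos: [0.4933, -0.1582, 0.099]
ee_rot: [-0.003, 0.228, 0.974, 0.001]
contact_force: [0.1, 0.1, -0.4]
opening: 0.0001
grasp_force: 0.0
```

```bash
python3 - <<'E'
from h import *
from workcell import r,vision
print(r.get_obs()['ee_pos'],r.get_obs()['contact_force'])
a=vision.grab_frame('wrist');b=vision.grab_frame('side')
cv2.imwrite('pics/c.png',np.hstack([cv2.resize(a,(400,300)),cv2.resize(b[200:400,240:507],(400,300))])[:,:,::-1])
m=vision.camera_model('wrist');print(m)
E
```

```text
[ 0.49333296 -0.1581946   0.09897917] [ 0.12548927  0.1182774  -0.4232851 ]
{'fx': 400.95758525291944, 'fy': 400.95758525291944, 'cx': 314.3529099887219, 'cy': 240.52040238404987, 'distortion': array([-0.07958797,  0.        ,  0.        ,  0.        ,  0.        ]), 'camera_from_world': array([[ 4.45457093e-01,  8.95303115e-01, -5.57991954e-04,
        -7.84946731e-02],
       [-8.45544855e-01,  4.20494881e-01, -3.28995369e-01,
         4.86295386e-01],
       [-2.94315946e-01,  1.47025128e-01,  9.44331370e-01,
        -9.00299646e-02],
       [ 0.00000000e+00,  0.00000000e+00,  0.00000000e+00,
         1.00000000e+00]])}
```

View pics/c.png

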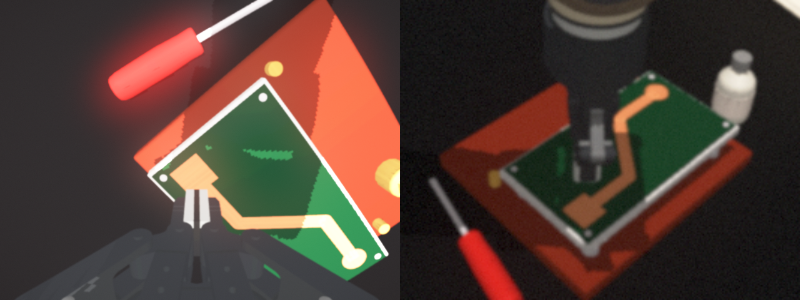

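The composite's wrist half shows the fingertips at about (197,190), just at the square pad (195,172), with bends at about (240,222) and (327,220) and the round pad at (352,258). I'll cross-check those positions through the wrist calibration.

```bash
python3 - <<'E'
from h import *
from workcell import vision
m=vision.camera_model('wrist')
a=vision.grab_frame('wrist')
hsv=cv2.cvtColor(a,cv2.COLOR_RGB2HSV)
cop=cv2.inRange(hsv,(6,60,110),(24,255,255))
n,l,st,ce=cv2.connectedComponentsWithStats(cop)
i=[k for k in range(1,n) if st[k,4]>1500]; print([(st[k].tolist()) for k in i])
c=np.array([.5695,-.1104]);t=np.deg2rad(14.2);R=np.array([[np.cos(t),-np.sin(t)],[np.sin(t),np.cos(t)]])
for k in i:
    P=(cast(np.argwhere(l==k)[:,::-1],m,.056)-c)@R*1000
    for x0,x1 in((-110,-72),(-15,15),(-60,-35),(35,50),(50,66),(74,110)):
        q=P[(P[:,0]>x0)&(P[:,0]<x1)&(abs(P[:,1])<60)]
        if len(q): print(k,x0,x1,len(q),np.median(q,0).round(1),np.percentile(q,[1,99],axis=0).round(1).tolist())
E
```

```text
[[497, 21, 143, 350, 28422], [218, 179, 78, 89, 2522], [272, 237, 313, 186, 7146]]
12 -110 -72 2899 [-86.7 -29.2] [[-100.1, -44.2], [-72.3, -15.0]]
12 -15 15 1569 [-1.4 -0.9] [[-14.7, -23.9], [14.1, 21.6]]
12 -60 -35 919 [-46.6 -28.8] [[-59.8, -36.4], [-35.2, -22.9]]
12 35 50 35 [42.7 36.8] [[35.3, 23.9], [49.1, 37.3]]
12 50 66 41 [57.9 36.7] [[50.1, 23.8], [65.2, 37.3]]
12 74 110 91 [89.  31.4] [[74.5, 18.2], [98.1, 43.0]]
```

Request:
move_arm(deltas=[0,0,-0.3,0,-1,0,0,-0.3,0,-1,0,0,-0.1,0,-1,0,0,0,0,-1,0,0,0,0,-1])

```text
clock: 3.88
ee_pos: [0.4953, -0.1607, 0.0665]
ee_rot: [0.0, 0.229, 0.973, -0.0]
contact_force: [0.2, 0.1, 0.0]
opening: 0.0002
grasp_force: 0.0
```

Request:
move_arm(deltas=[-0.026,0.012,-0.08,0,-1,0,0,-0.08,0,-1,0,0,-0.04,0,-1,0,0,-0.02,0,-1,0,0,-0.02,0,-1,0,0,0,0,-1])

```text
clock: 4.62
ee_pos: [0.4936, -0.1598, 0.0544]
ee_rot: [-0.0, 0.229, 0.973, 0.0]
contact_force: [-2.3, 0.9, 1.7]
opening: -0.0001
grasp_force: 1.2
```

Request:
move_arm(deltas=[0,0,-0.03,0,-1,0,0,-0.03,0,-1,0,0,0,0,-1,0,0,0,0,-1])

```text
clock: 5.12
ee_pos: [0.4938, -0.1599, 0.0514]
ee_rot: [-0.0, 0.229, 0.973, 0.0]
contact_force: [-2.6, 0.3, 3.2]
opening: -0.0001
grasp_force: 1.9
```

Request:
move_arm(deltas=[0.1,0.025,0,0,-1,0.1,0.025,0,0,-1,0.1,0.025,0,0,-1,0.1,0.025,0,0,-1,0.1,0.025,0,0,-1,0.1,0.025,0,0,-1,0,0,0,0,-1,0,0,0,0,-1])

```text
clock: 6.12
ee_pos: [0.5246, -0.1522, 0.0516]
ee_rot: [0.001, 0.23, 0.973, 0.0]
contact_force: [0.0, 1.2, 4.2]
opening: 0.0003
grasp_force: 1.9
```

Request:
move_arm(deltas=[0.092,0.023,0,0,-1,0.092,0.023,0,0,-1,0.092,0.023,0,0,-1,0.092,0.023,0,0,-1,0.092,0.023,0,0,-1,0.092,0.023,0,0,-1,0,0,0,0,-1,0,0,0,0,-1])

```text
clock: 7.12
ee_pos: [0.5522, -0.1453, 0.0516]
ee_rot: [0.001, 0.229, 0.973, 0.0]
contact_force: [0.8, -0.1, 2.7]
opening: 0.0001
grasp_force: 1.9
```

Request:
move_arm(deltas=[0.056,0.117,0,0,-1,0.056,0.117,0,0,-1,0.056,0.117,0,0,-1,0.056,0.117,0,0,-1,0.056,0.117,0,0,-1,0.056,0.117,0,0,-1,0,0,0,0,-1,0,0,0,0,-1])

```text
clock: 8.12
ee_pos: [0.5686, -0.1095, 0.0514]
ee_rot: [0.0, 0.23, 0.973, 0.001]
contact_force: [0.7, 2.5, 3.9]
opening: 0.0003
grasp_force: 2.0
```

```bash
python3 - <<'E'
from h import *
from workcell import vision
a=vision.grab_frame('wrist');b=vision.grab_frame('side')
cv2.imwrite('pics/d.png',np.hstack([cv2.resize(a,(400,300)),cv2.resize(b[200:400,240:507],(400,300))])[:,:,::-1])
E
```

```text
(no output)
```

View pics/d.png

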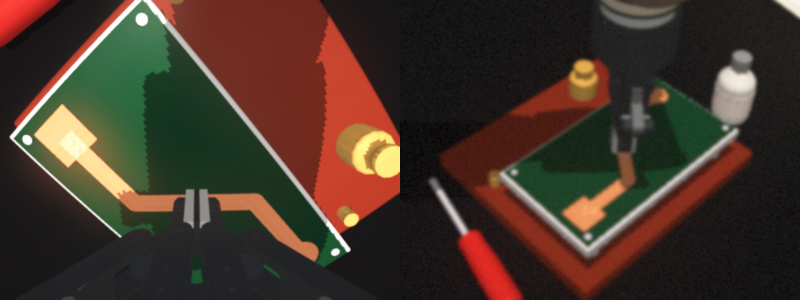

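The wrist half shows the fingertips at (197,195), on the slanting stretch of track. The weight and bottle haven't moved, so I'll carry on.

Request:
move_arm(deltas=[0.057,0.115,0,0,-1,0.057,0.115,0,0,-1,0.057,0.115,0,0,-1,0.057,0.115,0,0,-1,0.057,0.115,0,0,-1,0.057,0.115,0,0,-1,0,0,0,0,-1,0,0,0,0,-1])

```text
clock: 9.22
ee_pos: [0.5857, -0.0749, 0.0514]
ee_rot: [0.0, 0.23, 0.973, 0.001]
contact_force: [0.1, 2.3, 3.1]
opening: -0.0004
grasp_force: 1.9
```

Request:
move_arm(deltas=[0.097,0.024,0,0,-1,0.097,0.024,0,0,-1,0.097,0.024,0,0,-1,0.097,0.024,0,0,-1,0.097,0.024,0,0,-1,0.097,0.024,0,0,-1,0,0,0,0,-1,0,0,0,0,-1])

```text
clock: 10.22
ee_pos: [0.6152, -0.0686, 0.0517]
ee_rot: [0.001, 0.229, 0.973, 0.0]
contact_force: [0.3, 0.6, 3.7]
opening: 0.0001
grasp_force: 1.9
```

Request:
move_arm(deltas=[0.096,0.026,0,0,-1,0.096,0.026,0,0,-1,0.096,0.026,0,0,-1,0.096,0.026,0,0,-1,0.096,0.026,0,0,-1,0.096,0.026,0,0,-1,0,0,0,0,-1,0,0,0,0,-1])

```text
clock: 11.22
ee_pos: [0.644, -0.0607, 0.0517]
ee_rot: [0.001, 0.229, 0.973, 0.0]
contact_force: [0.0, 1.0, 4.1]
opening: 0.0001
grasp_force: 1.9
```

```bash
python3 - <<'E'
from h import *
from workcell import r,vision
a=vision.grab_frame('wrist');b=vision.grab_frame('side')
cv2.imwrite('pics/e.png',np.hstack([cv2.resize(a,(400,300)),cv2.resize(b[200:400,240:507],(400,300))])[:,:,::-1])
o=r.get_obs();print(o['ee_pos'],o['contact_force'])
E
```

```text
[ 0.64400961 -0.06073733  0.05180541] [ 1.13095275 -0.33269187  3.69589063]
```

View pics/e.png

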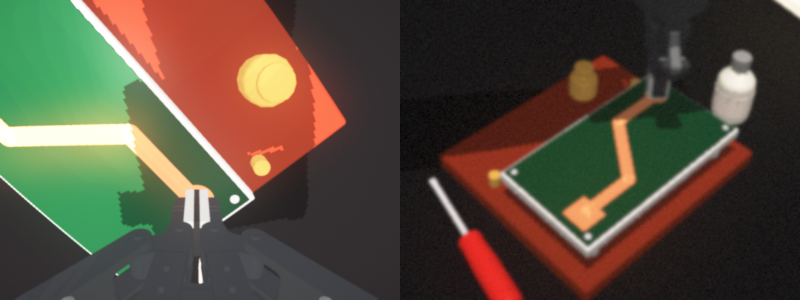

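The fingertips at (197,192) are on the round pad, with the board lightly pressed, and the loose items haven't been touched.

```bash
python3 -c "
from workcell import ticket
print(ticket.sign_off())"
```

```text
the job is handed in; nothing more can be done
None
```

The job is handed in: the closed fingertips ran along the whole track from the square pad to the round pad without lifting off, and finished holding on the round pad at about 4 N, with the board about 4 mm down and the weight, bottle and screwdriver untouched.

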